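# Load the specimen clamp and set its thumbscrew

### The arm

A 6-joint arm with a two-finger parallel gripper is mounted at the origin on the work surface. World frame = base frame: x ahead of the robot, y to its left, z up, the work surface at z = 0. Lengths are in m, angles in rad, forces in N, time in s.
With the tool pointing down it reaches from about 0.375 to 0.975 m from the base axis. Payload 3.8 kg.
Tool frame: the origin (TCP) lies on the centre line of the jaws, within the pads' length; the fingertips stand 8 mm ahead of it and the grasp point (between the pads) lies 11 mm behind it; z points along the fingers, y is the direction in which the jaws open and shut (so a half turn about z gives the same grasp; the last joint's range is limited). The gripper opens to 85 mm and grips with 20 to 120 N. Pads are 22 mm wide; open, the fingers measure 114 mm over their backs; the gripper's body (76 mm by 85 mm) begins 54 mm behind the grasp point. The pads swing forward as they close: fully open they stand 13 mm farther back than shut.
Start: joints at [1.307, 0.264, 1.604, -0, 1.274, -0.037], TCP at [0.152, 0.658, 0.202] pointing down, gripper open.
Joint ranges: [-2.63, 2.63], [-0.94, 2.18], [0.31, 2.57], [-1.31, 4.45], [0, 2.66], [-2.55, 2.55]. Speed limits (rad/s): [2.57, 2.57, 3.14, 3.14, 3.14, 3.14].

### API

Orientations are given as a rotation vector (axis times angle).
In Python, from plant import readout, eyes, job gives the robot as it stands.
- The arm moves only by the shell command python3 -m inch 'ROWS' [FORCE]. ROWS is JSON, a list that holds one entry, the list of rows, each a list of 5 numbers: the shift along the world's x, y, z in m, then the turn about the world's z in degrees, then the finger opening in m, from 0 to 0.0854. In form: [[[x, y, z, yaw, gripper], ...]]. A call has 1 to 10 rows; each row shifts and turns the pose as measured when the row begins; what a row does not reach is not made up. A row lasts 1/8 s, in which the tool goes at most 62.5 mm and 10.7 degrees, less where a joint would pass 70% of its speed; a pose out of reach is approached as far as the arm can. A call is refused whole if a number of a shift passes 0.0625 or a number of a turn 10.7, either way. A call with a gripper value outside its range is refused whole. The fingers move at their own pace and stop on an object; FORCE is the grip in N (left out, the last holds). Time passes only in rows, so rows that do not move let the fingers close. It gives the time, the measured TCP pose, the force and the opening at its end, in the units of the state.
- readout.get_state(): the state, without advancing time (a new reading comes with each control period).
- eyes.read_camera(name): name is "side" or "top"; returns a dict with "img" (400x640x3 uint8, blue, green, red), "range_z" (400x640 float32, m along the optical axis (not along the pixel's ray), 0 where there is no reading), "K" (3x3 intrinsics, pixels), "R" (3x3) and "t" (3): a world point X has camera coordinates R X + t. Camera axes: x right, y down, z forward; pixel columns grow to the right and rows downward; lengths in m; the calibration is good to about 2 mm. A picture is of the moment at which its call begins.
- job.job_done(): hands the job in, once; it reports no verdict.
The state is a dict: "time_s": time; "joints": joint angles; "joint_velocities": joint speeds; "joint_efforts": joint torques, N m; "ee_pos": TCP position; "eef_rot": TCP orientation; "force": force on the tool from outside, world axes, zero at the start; "wrist_torque": the same for the moment, N m; "finger_gap": opening from 0.0 (shut) to 1.0 (fully open).
Only numpy, scipy, OpenCV 4.12 (cv2) and the standard library are available. Lean on these libraries where they do the work, as an engineer would, in place of code of your own. Each camera call takes 0.05 s, during which the arm holds its last target. There are 200 camera calls.

### The job

Get the specimen clamp ready for the microscope: push the clear specimen slab along the clamp's channel until it is fully home against the end stop, then turn the thumbscrew clockwise until it seats and back it off a quarter turn so the slab is not squeezed. Finish while still gripping the thumbscrew's wing at that setting, holding it still without letting go, and leave the other things on the table where they are.

Things in the scene. Friction and masses are not known exactly. Their poses are not given: they have to be found in the camera images.
- clamp: Steel clamp fixed to the table. Origin on the table below the screw axis; x runs along its channel to the end stop, z up. Base plate 10 mm thick, x -155 to 45, y +-42 mm. A dark bridge across it (x +-15, y +-42 mm, underside 44, top 54 mm above the table) carries the thumbscrew. Under it a rubber foot comes down on the slab, 0.8 mm per rad.
- channel_stop (a point): Foot of the end stop's face (20 mm high, 60 mm wide), centre of the channel floor: 20 mm from the clamp's origin along its x, 10 mm above the table; axes as the clamp's. The channel runs from here to -x, 42 mm wide between rails 8 mm wide and 5 mm high (tops 15 mm above the table), open at its far end 175 mm away.
- specimen: Clear resin slab, white backing, beetle inside: 100 (x) x 40 x 18 mm, about 90 g, flat in the channel, top 28 mm above the table. Origin: centre of its underside; x points along the channel to the stop. It starts 25 to 45 mm short of the stop. Home, its end touches the stop, origin 50 mm from the stop face. Slides easily; push its free end, 50 mm behind the origin.
- thumbscrew_grip (a point): Centre of the steel thumbscrew's wing, on the vertical screw axis, 80 mm above the table. The wing is an upright flat plate with round ends, 52 mm long, 10 mm thick, 26 mm high (67 to 93 mm above the table), pinched across its thickness from above. Turns with the screw: x along the wing's length, y across its thickness, z up. It stays at this height as it turns.
- thumbscrew (a joint): Turn of the thumbscrew, rad: grows clockwise seen from above (tightening); at 0 (fully open) the wing lies along the clamp's x. A hard stop at 4.6 is the seat. Starts 2.2 to 4.0 rad short of it, stays where it is left, about 0.05 N m of friction.
There are look-alikes about, which are no part of the job. Leave any yellow look-alike of the specimen alone.

How it is judged:
By the outcome, as a careful person would: the job done as asked, in the order asked, and still so for the second after the job is handed in, while the arm keeps its last pose, push and grip.
It also fails if it takes over 61 s, if anything falls off the work surface, if the arm or the gripper's body presses on something with over 40 N, if the wrist force passes 120 N, or if a joint passes its speed limit or range.

## Working session

There is one attempt and no reset: what is moved stays moved. The work goes in short steps, Python scripts to look and compute and a shell command to move; the robot and the scene stay as the last step left them, time stands still between calls to the robot, and variables do not carry over. Pictures are saved under pics/ and viewed, about 8 in all and at most 12, crops included, and the job is handed in when it is done.

```bash
mkdir -p pics; ls
cat > h.py <<'E'
import numpy as np, cv2
from plant import readout, eyes, job
def snap(n,tag):
    c=eyes.read_camera(n); cv2.imwrite(f'pics/{tag}.png',c['img']); np.savez(f'pics/{tag}.npz',**c); return c
def ray(c,u,v,z):
    K,R,t=c['K'],c['R'],c['t']; o=-R.T@t; d=R.T@np.linalg.solve(K,[u,v,1]); return o+d*(z-o[2])/d[2]
def px(c,X):
    p=c['K']@(c['R']@np.array(X)+c['t']); return p[:2]/p[2]
def dep(c,u,v):
    z=c['range_z'][int(v),int(u)]; return c['R'].T@(np.linalg.solve(c['K'],[u,v,1])*z-c['t'])
E
python3 - <<'E'
from h import *
for n in('top','side'):
    c=snap(n,n+'0'); print(n,c['K'].round(1).tolist(),(-c['R'].T@c['t']).round(3),c['R'].round(2).tolist())
print(readout.get_state())
E
```

```text
pics
top [[399.6, 0.0, 317.3], [0.0, 399.6, 203.5], [0.0, 0.0, 1.0]] [ 0.497 -0.027  0.707] [[-0.01, -1.0, -0.01], [-0.98, 0.01, -0.18], [0.18, 0.01, -0.98]]
side [[402.4, 0.0, 327.8], [0.0, 402.4, 204.5], [0.0, 0.0, 1.0]] [0.43  0.514 0.443] [[-0.94, -0.34, 0.02], [-0.2, 0.51, -0.84], [0.27, -0.79, -0.55]]
{'time_s': 0.1, 'joints': array([ 1.30710275e+00,  2.64692348e-01,  1.60524999e+00,  1.08805899e-05,
        1.27369095e+00, -3.69083440e-02]), 'joint_velocities': array([ 0.00089472, -0.00271134, -0.00358477, -0.00078515, -0.00129185,
       -0.00053126]), 'joint_efforts': array([ 6.15907197e-05, -5.16713154e+01, -3.68589377e+01, -4.70884822e-05,
        6.32460346e-03, -1.51276760e-05]), 'ee_pos': array([0.15158639, 0.6570179 , 0.20087001]), 'eef_rot': array([-0.35543957, -3.1211012 ,  0.00316652]), 'force': array([ 0.16075152,  0.19607416, -0.29448351]), 'wrist_torque': array([-0.0446083 , -0.0029933 ,  0.03756661]), 'finger_gap': 0.9984942908155241}
```

View pics/top0.png

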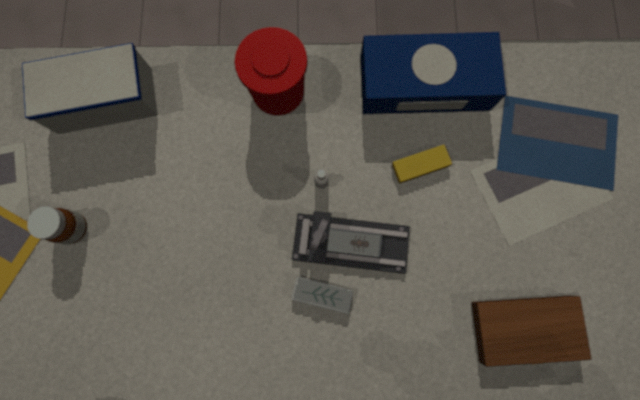

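View pics/side0.png

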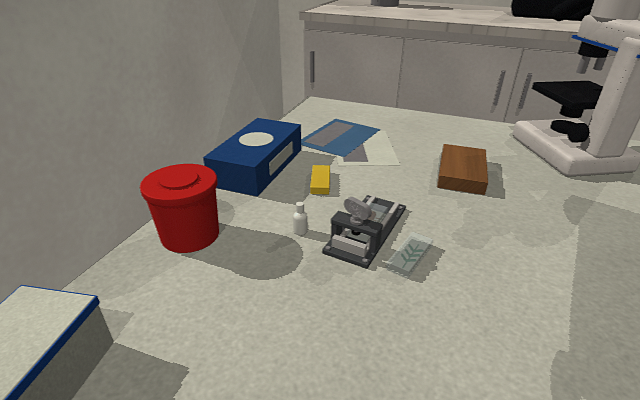

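The top view shows the clamp at (352,243) with the stop end on the left (u≈303, world +y), the bridge and wing at about (320,235), and the beetle slab at about (357,242). The yellow slab (422,163), fern slab (323,296) and white bottle (321,178) are the bystanders. I'll enlarge the clamp.

Run:
```python
import cv2,numpy as np
im=cv2.imread('pics/top0.png')[195:325,280:425]; im=cv2.resize(im,None,fx=5,fy=4.6,interpolation=cv2.INTER_CUBIC)
im=cv2.resize(cv2.imread('pics/top0.png')[205:320,280:425],None,fx=5,fy=5,interpolation=cv2.INTER_CUBIC)
im=cv2.convertScaleAbs(im,alpha=1.6)
cv2.imwrite('pics/c1.png',im)
im=cv2.resize(cv2.imread('pics/side0.png')[180:280,290:440],None,fx=5,fy=5,interpolation=cv2.INTER_CUBIC)
cv2.imwrite('pics/c2.png',im)
```

```text
(no output)
```

View pics/c1.png

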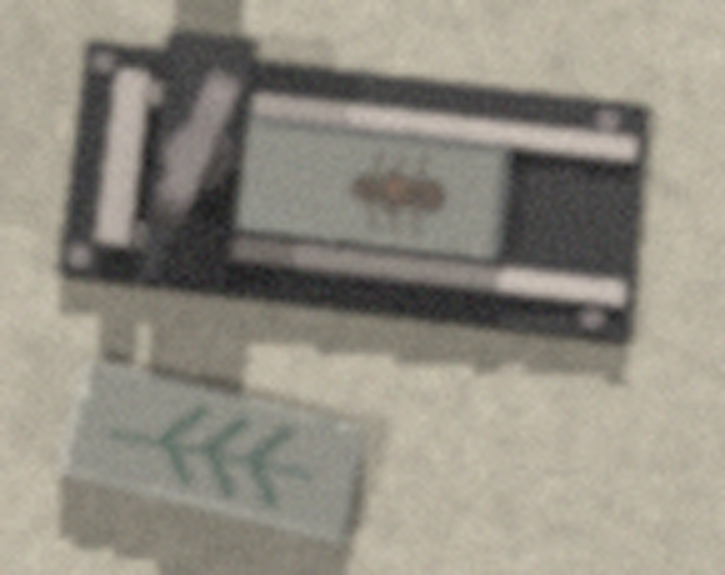

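View pics/c2.png

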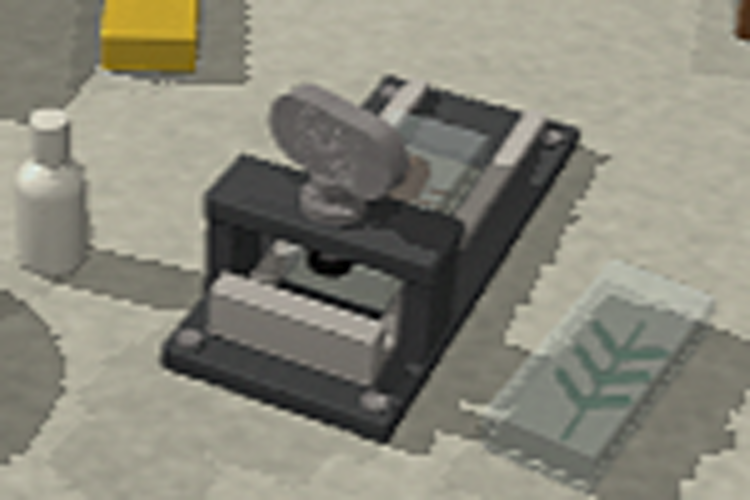

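The top crop shows base-plate corners at (90,43), (650,105), (632,343), (62,275). The slab's free end runs (510,150)–(503,258) and the wing's top runs (225,75)–(170,210). The side crop confirms the stop lies beyond the bridge, with the wing above it.

Run:
```python
from h import *
c=dict(np.load('pics/top0.npz'))
f=lambda u,v,z: ray(c,280+u/5,205+v/5,z)
P=[f(u,v,.01) for u,v in((90,43),(650,105),(632,343),(62,275))]
for p in P: print(p.round(4))
print('L',np.linalg.norm(P[0]-P[1]),np.linalg.norm(P[3]-P[2]),'W',np.linalg.norm(P[0]-P[3]),np.linalg.norm(P[1]-P[2]))
x=(P[0]+P[3]-P[1]-P[2])/2; x/=np.linalg.norm(x); a=np.arctan2(x[1],x[0]); ctr=sum(P)/4; o=ctr+x*.055
print('yaw deg',np.degrees(a),'origin',o)
y=np.array([-x[1],x[0],0])
def loc(p): d=p-o; return d@x,d@y
for q in((510,150,.028),(503,258,.028),(225,75,.093),(165,210,.093),(95,240,.03),(150,70,.03),(125,70,.03),(195,140,.093)): print(q,np.round(loc(f(*q)),4))
# depth-based wing
z=c['range_z'];m=[]
for v in range(205,265):
  for u in range(285,345):
    if z[v,u]>0:
      p=dep(c,u,v)
      if .08<p[2]<.1: m.append(p)
m=np.array(m); print(len(m)); 
if len(m):
  print(m.mean(0),np.ptp(m,axis=0)); l=np.array([loc(p) for p in m]); w,V=np.linalg.eigh(np.cov(l.T)); print('wing dir deg',np.degrees(np.arctan2(V[1,1],V[0,1])), l.mean(0))
for u,v in((395,190),(560,210),(200,250)): print(dep(c,280+u/5,205+v/5).round(4))
```

```text
[0.609  0.0158 0.01  ]
[ 0.585  -0.1805  0.01  ]
[ 0.5029 -0.1702  0.01  ]
[0.5277 0.0254 0.01  ]
L 0.19778957960216137 0.19722834380494456 W 0.08181224520670197 0.08268485010617416
yaw deg 82.90186120381931 origin [ 0.56294173 -0.02282037  0.01      ]
(510, 150, 0.028) [-0.1041 -0.0178]
(503, 258, 0.028) [-0.1049  0.0188]
(225, 75, 0.093) [-0.0056 -0.023 ]
(165, 210, 0.093) [0.008  0.0206]
(95, 240, 0.03) [0.0323 0.0287]
(150, 70, 0.03) [ 0.0208 -0.0309]
(125, 70, 0.03) [ 0.0293 -0.0299]
(195, 140, 0.093) [ 0.0013 -0.0019]
220
[ 0.56303438 -0.02158366  0.09004347] [0.04858747 0.0286271  0.01393273]
wing dir deg 72.78429199794459 [1.23867069e-03 6.08857845e-05]
[ 0.5546 -0.089   0.0273]
[ 0.5488 -0.148   0.0077]
[ 0.5335 -0.0227  0.0528]
```

Everything agrees: the plate measures 198x82 mm, the origin is (0.563,-0.023) and the channel yaw is 82.9°. The slab is about 25 mm short, and the screw is at about 1.87 rad. Jaw yaw 66° → -91° (seat) → -1° fits in a single grasp. First I'll move above the channel behind the slab with the fingers shut.

```bash
python3 -m inch '[[[0.026,-0.054,0,-5.6,0],[0.026,-0.054,0,-5.6,0],[0.026,-0.054,0,-5.6,0],[0.026,-0.054,0,-5.6,0],[0.026,-0.054,0,-5.6,0],[0.026,-0.054,0,-5.6,0],[0.026,-0.054,0,-5.6,0],[0.026,-0.054,0,-5.6,0]]]' 40
cat >> h.py <<'E'
from scipy.spatial.transform import Rotation as Ro
O=np.array([.563,-.0225]);A=np.radians(82.9)
def st():
    s=readout.get_state(); y=Ro.from_rotvec(s['eef_rot']).as_matrix()[:,1]; d=s['ee_pos'][:2]-O
    X=np.array([np.cos(A),np.sin(A)]);Y=np.array([-X[1],X[0]])
    print('t',round(s['time_s'],2),'p',s['ee_pos'].round(4),'yaw',np.degrees(np.arctan2(y[1],y[0])).round(2),'loc',(d@X).round(4),(d@Y).round(4),'F',s['force'].round(1),'T',s['wrist_torque'].round(2),'gap',round(s['finger_gap'],3),'q6',s['joints'][5].round(2))
E
python3 -c "from h import *;st()"
```

```text
time_s: 1.1
ee_pos: [0.3603, 0.2133, 0.1957]
eef_rot: [-1.54, -2.737, 0.009]
force: [1.7, 0.7, -0.7]
finger_gap: 0.001
t 1.1 p [0.3603 0.2133 0.1957] yaw 31.27 loc 0.209 0.2302 F [ 1.7  0.7 -0.7] T [ 0.01  0.01 -0.02] gap 0.001 q6 -0.07
```

```bash
python3 -m inch '[[[0.0265,-0.052,0,-5.5,0],[0.0265,-0.052,0,-5.5,0],[0.0265,-0.052,0,-5.5,0],[0.0265,-0.052,0,-5.5,0],[0.0265,-0.052,0,-5.5,0],[0.0265,-0.052,0,-5.5,0],[0.0265,-0.052,0,-5.5,0],[0,0,-0.05,0,0],[0,0,-0.03,0,0],[0,0,0,0,0]]]'
python3 -c "from h import *;st()"
```

```text
time_s: 2.35
ee_pos: [0.5491, -0.1695, 0.1115]
eef_rot: [-2.389, -2.036, 0.005]
force: [-1.1, -0.2, 0.4]
finger_gap: -0.001
t 2.35 p [ 0.5491 -0.1695  0.1115] yaw -9.1 loc -0.1476 -0.0044 F [-1.1 -0.2  0.4] T [0.05 0.04 0.  ] gap -0.001 q6 -0.18
```

```bash
python3 -m inch '[[[-0.003,0.0125,0,2,0],[0,0,-0.04,0,0],[0,0,-0.03,0,0],[0,0,-0.015,0,0],[0,0,0,0,0]]]'
python3 -c "from h import *;st();snap('top','t1');snap('side','s1')
a=cv2.imread('pics/t1.png')[180:310,270:430];b=cv2.imread('pics/s1.png')[130:260,290:450]
cv2.imwrite('pics/c3.png',cv2.resize(np.hstack([a,b]),None,fx=2.5,fy=2.5,interpolation=cv2.INTER_CUBIC))"
```

```text
time_s: 2.98
ee_pos: [0.551, -0.154, 0.0332]
eef_rot: [2.34, 2.085, 0.006]
force: [0.6, 0.3, 0.0]
finger_gap: -0.002
t 2.98 p [ 0.551  -0.154   0.0332] yaw -6.59 loc -0.132 -0.0044 F [0.6 0.3 0. ] T [-0.01 -0.05  0.05] gap -0.002 q6 -0.2
```

View pics/c3.png

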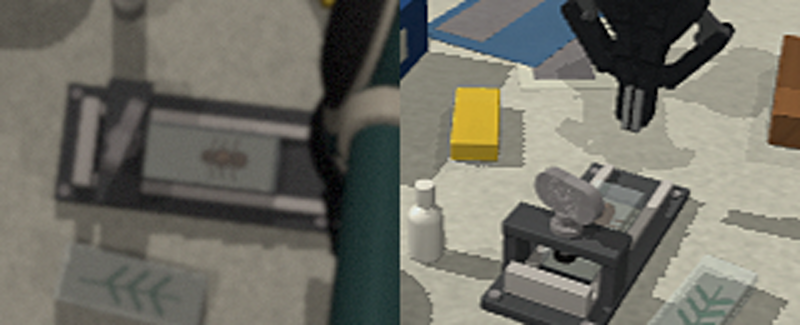

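The top view shows the gripper over the clamp's open end, but the side view puts the fingertips at about px (383,182), apparently beyond it. I'll project the expected tip to check.

```bash
python3 -c "
from h import *;st()
c=dict(np.load('pics/s1.npz'));s=readout.get_state()['ee_pos']
print(px(c,s+[0,0,-.008]),px(c,[.551,-.154,.1]),dep(c,382,178),dep(c,384,172))
c0=dict(np.load('pics/side0.npz'));print(np.abs(c0['R']-c['R']).max(),c0['t']-c['t'])
for X in([.609,.0158,.01],[.5277,.0254,.01],[.585,-.1805,.01],[.503,-.17,.01]): print(px(c,X))
"
```

```text
t 3.08 p [ 0.5525 -0.1547  0.0347] yaw -6.62 loc -0.1325 -0.0059 F [ 0.6  0.3 -0.3] T [-0.01 -0.02 -0.02] gap 0.002 q6 -0.2
[380.63361965 196.23156601] [384.89428519 163.16898054] [ 0.55156624 -0.14375884  0.07361311] [ 0.54913815 -0.14436309  0.08658588]
0.0 [0. 0. 0.]
[323.30996343 247.79148319]
[368.41919623 262.90774106]
[367.41095989 193.85503373]
[406.0371424  204.44007855]
```

```bash
python3 -c "
from h import *
c=snap('side','s2');o=dict(np.load('pics/s1.npz'))
for v in range(160,202,3): print(v,[dep(k,381,v).round(3).tolist() for k in (o,c)])
st()
cv2.imwrite('pics/c4.png',cv2.resize(c['img'][130:260,310:450],None,fx=4,fy=4,interpolation=cv2.INTER_CUBIC))"
```

```text
160 [[0.557, -0.144, 0.11], [0.557, -0.144, 0.11]]
163 [[0.556, -0.143, 0.105], [0.557, -0.146, 0.103]]
166 [[0.556, -0.143, 0.099], [0.556, -0.145, 0.097]]
169 [[0.555, -0.144, 0.092], [0.555, -0.144, 0.092]]
172 [[0.554, -0.142, 0.087], [0.555, -0.143, 0.086]]
175 [[0.554, -0.142, 0.08], [0.554, -0.144, 0.079]]
178 [[0.553, -0.142, 0.074], [0.553, -0.144, 0.073]]
181 [[0.553, -0.142, 0.068], [0.553, -0.146, 0.066]]
184 [[0.571, -0.246, 0.001], [0.572, -0.248, -0.0]]
187 [[0.569, -0.236, -0.001], [0.568, -0.234, 0.0]]
190 [[0.565, -0.22, 0.002], [0.565, -0.222, 0.0]]
193 [[0.563, -0.211, -0.0], [0.563, -0.211, -0.0]]
196 [[0.56, -0.201, -0.001], [0.56, -0.198, 0.001]]
199 [[0.554, -0.171, 0.01], [0.554, -0.17, 0.011]]
t 3.12 p [ 0.5527 -0.155   0.0349] yaw -6.63 loc -0.1328 -0.0061 F [ 0.1 -0.6 -0.5] T [ 0.   -0.05  0.  ] gap -0.002 q6 -0.2
```

View pics/c4.png

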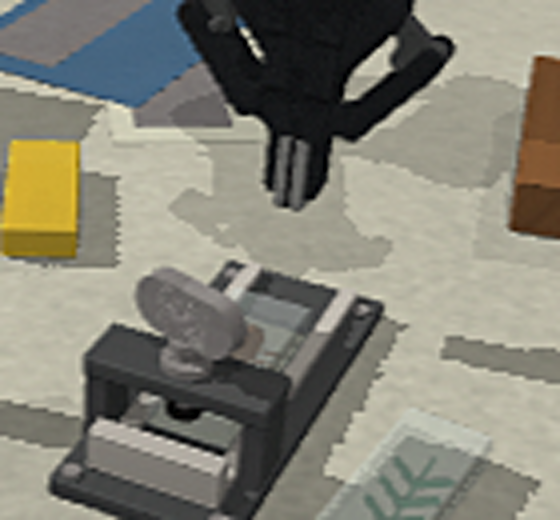

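The side depth shows the fingertips at z≈0.064, while the readout implies 0.027. The clamp and table check out in the same view, so I'll lower in small steps and compare camera and force against the readout.

```bash
cat >> h.py <<'E'
def tip(tag,x0=None):
    c=snap('side',tag); s=readout.get_state()['ee_pos']; x0=s if x0 is None else x0
    v,u=np.nonzero(c['range_z']); z=c['range_z'][v,u]
    P=(np.linalg.solve(c['K'],np.vstack([u,v,np.ones(len(u))]))*z).T-c['t']; P=P@c['R']
    m=(np.abs(P[:,0]-x0[0])<.03)&(np.abs(P[:,1]-x0[1])<.03)&(P[:,2]>.035)&(P[:,2]<.3)
    Q=P[m]; i=np.argsort(Q[:,2])[:6]; print('lowest gripper pts',Q[i].round(3).tolist(),'px',u[m][i],v[m][i]); return c
E
python3 -m inch '[[[0.005,0,0,0,0],[0,0,-0.012,0,0],[0,0,0,0,0]]]'
python3 -c "
from h import *
st();tip('s3');print(readout.get_state()['joints'])"
```

```text
time_s: 3.5
ee_pos: [0.56, -0.1558, 0.0247]
eef_rot: [2.336, 2.08, 0.012]
force: [-0.1, 0.0, 0.2]
finger_gap: -0.004
t 3.5 p [ 0.56   -0.1558  0.0247] yaw -6.63 loc -0.1326 -0.0135 F [-0.1  0.   0.2] T [ 0.    0.06 -0.01] gap -0.004 q6 -0.2
lowest gripper pts [[0.554, -0.154, 0.052], [0.554, -0.146, 0.055], [0.56, -0.145, 0.056], [0.554, -0.151, 0.056], [0.566, -0.146, 0.056], [0.558, -0.145, 0.056]] px [381 380 377 381 374 378] [185 186 185 184 184 185]
[-3.13745910e-01  2.49658266e-01  1.97534335e+00 -7.38336437e-04
  8.98889579e-01 -1.97472179e-01]
```

Sideways correction next (my last x step went the wrong way). Then a short forward push, which is harmless whichever height is right: the slab moves only if the readout is correct.

```bash
python3 -m inch '[[[-0.013,0.002,0,0,0],[0.001,0.009,0,0,0],[0.001,0.009,0,0,0],[0.001,0.009,0,0,0],[0,0,0,0,0]]]'
python3 -c "
from h import *
st();c=tip('s4');t=snap('top','t4')
cv2.imwrite('pics/c5.png',np.hstack([cv2.resize(k,(400,400),interpolation=cv2.INTER_CUBIC) for k in (c['img'][140:260,320:440],t['img'][190:310,280:400])]))"
```

```text
time_s: 4.18
ee_pos: [0.5497, -0.1246, 0.0255]
eef_rot: [2.335, 2.079, 0.013]
force: [1.1, 0.3, 0.7]
finger_gap: 0.003
t 4.17 p [ 0.5497 -0.1246  0.0255] yaw -6.64 loc -0.1029 0.0006 F [1.1 0.3 0.7] T [ 0.   -0.04  0.04] gap 0.003 q6 -0.15
lowest gripper pts [[0.549, -0.117, 0.054], [0.543, -0.123, 0.055], [0.555, -0.116, 0.056], [0.543, -0.116, 0.056], [0.553, -0.116, 0.056], [0.545, -0.115, 0.056]] px [379 383 376 382 377 381] [194 193 193 194 193 194]
```

View pics/c5.png

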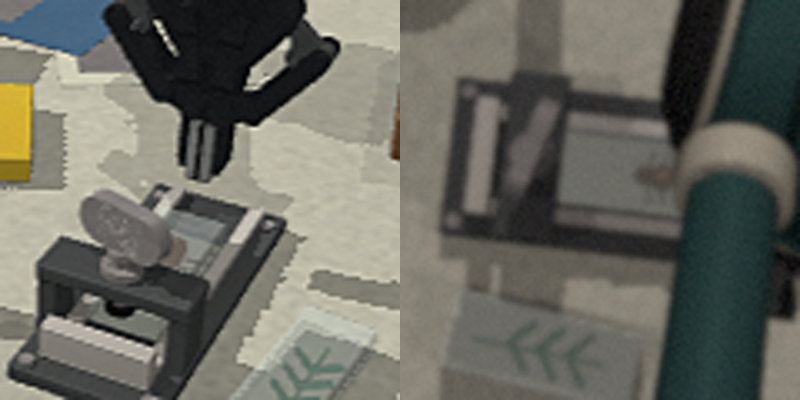

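No contact force, the slab hasn't moved and the tips hang above it. So the camera is right and the readout's z is about 37 mm too low. I'll go by the camera from here: back off, then lower and re-measure.

```bash
python3 -m inch '[[[-0.002,-0.017,0,0,0],[-0.002,-0.017,0,0,0],[0,0,-0.009,0,0],[0,0,-0.009,0,0],[0,0,0,0,0]]]'
python3 -c "
from h import *
st();tip('s5')"
```

```text
time_s: 4.9
ee_pos: [0.5449, -0.1632, 0.0058]
eef_rot: [2.338, 2.076, 0.012]
force: [-0.0, -0.2, 0.5]
finger_gap: -0.001
t 4.9 p [ 0.5449 -0.1632  0.0058] yaw -6.79 loc -0.1419 0.0005 F [-0.  -0.2  0.5] T [-0.04  0.06  0.01] gap -0.001 q6 -0.22
lowest gripper pts [[0.539, -0.156, 0.037], [0.544, -0.154, 0.037], [0.546, -0.152, 0.037], [0.549, -0.155, 0.037], [0.55, -0.152, 0.038], [0.547, -0.154, 0.038]] px [388 385 384 383 382 384] [193 193 193 192 192 192]
```

```bash
sed -i 's/P\[:,2\]>.035/P[:,2]>zmin/; s/def tip(tag,x0=None)/def tip(tag,x0=None,zmin=.014)/' h.py
python3 -m inch '[[[0,0,-0.008,0,0],[0,0,-0.007,0,0],[0,0,0,0,0]]]'
python3 -c "
from h import *
st();tip('s6',zmin=.0145)"
```

```text
time_s: 5.32
ee_pos: [0.5453, -0.1625, -0.0099]
eef_rot: [2.336, 2.077, 0.013]
force: [-0.2, -0.5, 0.7]
finger_gap: -0.005
t 5.33 p [ 0.5453 -0.1625 -0.0099] yaw -6.71 loc -0.1411 0.0002 F [-0.2 -0.5  0.7] T [0.05 0.07 0.  ] gap -0.005 q6 -0.22
lowest gripper pts [[0.522, -0.153, 0.015], [0.52, -0.161, 0.015], [0.527, -0.147, 0.015], [0.574, -0.168, 0.015], [0.573, -0.168, 0.015], [0.524, -0.133, 0.015]] px [395 397 392 371 372 392] [205 203 206 196 196 210]
```

Tip at about 20 mm. Now I'll push; contact is expected near loc -0.115 and home near -0.091.

```bash
python3 -m inch '[[[0.0012,0.01,0,0,0],[0.0012,0.01,0,0,0],[0.0006,0.005,0,0,0],[0.0006,0.005,0,0,0],[0.0006,0.005,0,0,0],[0.0006,0.005,0,0,0]]]'
python3 -c "from h import *;st()"
python3 -m inch '[[[0.0006,0.005,0,0,0],[0.0004,0.004,0,0,0]]]'
python3 -c "from h import *;st()"
```

```text
time_s: 6.12
ee_pos: [0.5515, -0.1198, -0.0086]
eef_rot: [2.334, 2.076, 0.015]
force: [-0.4, -1.2, -0.6]
finger_gap: -0.003
t 6.12 p [ 0.5515 -0.1198 -0.0086] yaw -6.69 loc -0.0979 -0.0007 F [-0.4 -1.2 -0.6] T [-0.07  0.   -0.01] gap -0.003 q6 -0.14
time_s: 6.38
ee_pos: [0.5525, -0.1105, -0.0087]
eef_rot: [2.334, 2.077, 0.014]
force: [-3.3, -12.6, -0.3]
finger_gap: 0.001
t 6.38 p [ 0.5525 -0.1105 -0.0087] yaw -6.66 loc -0.0886 -0.0005 F [ -3.3 -12.6  -0.3] T [-2.12  0.6  -0.03] gap 0.001 q6 -0.12
```

```bash
python3 -m inch '[[[0.0002,0.002,0,0,0],[0,0,0,0,0]]]'
python3 -c "from h import *;st()"
python3 -m inch '[[[-0.001,-0.01,0,0,0],[-0.002,-0.02,0,0,0],[0,0,0.06,0,0.04],[0,0,0.06,7,0.04],[0,0,0,10,0.04]]]'
python3 -c "
from h import *
st();c=snap('side','s7')
cv2.imwrite('pics/c6.png',cv2.resize(c['img'][180:270,320:420],(700,600),interpolation=cv2.INTER_CUBIC))"
```

```text
time_s: 6.62
ee_pos: [0.5519, -0.1109, -0.0086]
eef_rot: [2.33, 2.078, 0.007]
force: [0.8, 0.7, -0.2]
finger_gap: -0.0
t 6.62 p [ 0.5519 -0.1109 -0.0086] yaw -6.54 loc -0.0891 0.0001 F [ 0.8  0.7 -0.2] T [ 0.03 -0.01 -0.05] gap -0.0 q6 -0.12
time_s: 7.25
ee_pos: [0.5474, -0.1454, 0.1135]
eef_rot: [1.99, 2.407, 0.005]
force: [0.4, -0.3, -0.8]
finger_gap: 0.464
t 7.25 p [ 0.5474 -0.1454  0.1135] yaw 10.85 loc -0.1239 0.0003 F [ 0.4 -0.3 -0.8] T [-0.   -0.04 -0.02] gap 0.464 q6 -0.49
```

View pics/c6.png

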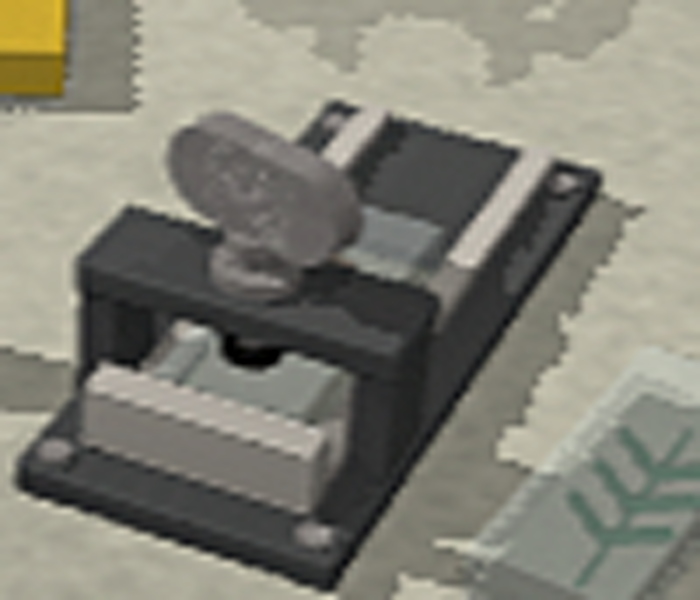

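The slab is up against the stop in the side view; its free-end top edge is near crop (370,205)–(443,225). The force had dropped to zero at the end of the push, so I'll measure for a rebound.

```bash
python3 -c "
from h import *
c=dict(np.load('pics/s7.npz'))
X=np.array([np.cos(A),np.sin(A)]);Y=np.array([-X[1],X[0]])
for u,v,z in((370,205,.028),(443,225,.028),(330,103,.01),(602,172,.01),(95,372,.03),(322,435,.03)):
  p=ray(c,320+u/7,180+v/6.667,z)[:2]-O; print(u,v,(p@X).round(4),(p@Y).round(4))
# predicted px for free-end corners at home
for lx in (-.08,-.085):
  for ly in(-.02,.02):
    q=px(c,[*(O+X*lx+Y*ly),.028]); print(lx,ly,(q[0]-320)*7,(q[1]-180)*6.667)
"
```

```text
370 205 -0.0756 0.0001
443 225 -0.0756 0.0206
330 103 -0.148 -0.0395
602 172 -0.149 0.0428
95 372 0.0293 -0.0293
322 435 0.0267 0.0284
-0.08 -0.02 306.02522242143226 178.1647900486185
-0.08 0.02 446.6732689355918 216.44205179028387
-0.085 -0.02 313.1836785232582 169.60618627495168
-0.085 0.02 453.26415715116127 207.52012717056243
```

The free end agrees with home, allowing for the same ~6 mm bias seen at the plate's end. A gentle second push is cheap and rules out a rebound.

```bash
python3 -m inch '[[[0,0,-0.02,-10,0],[0,0,-0.03,-7,0],[0,0,-0.045,0,0],[0,0,-0.02,0,0],[0,0,0,0,0]]]'
python3 -c "from h import *;st()"
```

```text
time_s: 7.92
ee_pos: [0.5431, -0.1491, -0.0083]
eef_rot: [2.348, 2.066, -0.002]
force: [0.9, 1.4, 0.2]
finger_gap: -0.001
t 7.92 p [ 0.5431 -0.1491 -0.0083] yaw -7.33 loc -0.1281 0.0041 F [0.9 1.4 0.2] T [0.04 0.02 0.05] gap -0.001 q6 -0.17
```

```bash
python3 -m inch '[[[0.004,0.015,0,0,0],[0.002,0.01,0,0,0],[0,0,0,0,0],[0.0005,0.005,0,0,0],[0.0003,0.003,0,0,0],[0.0003,0.003,0,0,0]]]'
python3 -c "from h import *;st()"
python3 -m inch '[[[0.0003,0.003,0,0,0],[0.0003,0.003,0,0,0]]]'
python3 -c "from h import *;st()"
```

```text
time_s: 8.68
ee_pos: [0.5536, -0.1116, -0.0045]
eef_rot: [2.347, 2.06, 0.003]
force: [0.1, -0.7, -0.7]
finger_gap: -0.0
t 8.68 p [ 0.5536 -0.1116 -0.0045] yaw -7.45 loc -0.0895 -0.0017 F [ 0.1 -0.7 -0.7] T [ 0.01  0.01 -0.02] gap -0.0 q6 -0.1
time_s: 8.93
ee_pos: [0.5535, -0.1104, -0.0042]
eef_rot: [2.338, 2.061, -0.007]
force: [-2.5, -14.4, 0.1]
finger_gap: 0.0
t 8.93 p [ 0.5535 -0.1104 -0.0042] yaw -7.21 loc -0.0884 -0.0015 F [ -2.5 -14.4   0.1] T [-2.4   0.38  0.01] gap 0.0 q6 -0.09
```

Firm contact at the same spot (14 N), so the slab is home. Now up, across to above the wing, jaws opened 45 mm and turned to 66°.

```bash
python3 -m inch '[[[-0.0005,-0.005,0,0,0],[-0.002,-0.015,0,0,0],[0,0,0.06,0,0.045],[0,0,0.06,10.5,0.045],[0,0,0,10.5,0.045],[0.005,0.03,0,10.5,0.045],[0.005,0.03,0,10.5,0.045],[0.005,0.03,0,10.5,0.045],[0,0.018,0,10.5,0.045],[0,0,0,10,0.045]]]'
python3 -c "from h import *;st()"
```

```text
time_s: 10.18
ee_pos: [0.5651, -0.025, 0.1196]
eef_rot: [0.603, 3.056, 0.016]
force: [-0.2, -0.5, 0.1]
finger_gap: 0.528
t 10.18 p [ 0.5651 -0.025   0.1196] yaw 67.69 loc -0.0022 -0.0024 F [-0.2 -0.5  0.1] T [-0.04  0.02  0.05] gap 0.528 q6 -1.28
```

```bash
python3 -m inch '[[[-0.002,0.002,-0.03,-2,0.045],[0,0,-0.01,0,0.045],[0,0,0,0,0.045]]]'
python3 -c "
from h import *
st();c=tip('s8',zmin=.1)
print([px(c,readout.get_state()['ee_pos']+[0,0,d]) for d in(.037,.029)])
cv2.imwrite('pics/c7.png',cv2.resize(c['img'][130:270,300:440],(600,600),interpolation=cv2.INTER_CUBIC))"
```

```text
time_s: 10.55
ee_pos: [0.5639, -0.024, 0.0796]
eef_rot: [0.654, 3.044, 0.016]
force: [0.6, -0.3, 0.2]
finger_gap: 0.526
t 10.55 p [ 0.5639 -0.024   0.0796] yaw 65.75 loc -0.0014 -0.0011 F [ 0.6 -0.3  0.2] T [-0.07  0.03  0.01] gap 0.526 q6 -1.24
lowest gripper pts [[0.554, -0.046, 0.109], [0.549, -0.043, 0.11], [0.557, -0.046, 0.111], [0.548, -0.043, 0.111], [0.546, -0.043, 0.111], [0.551, -0.043, 0.111]] px [369 371 367 372 373 370] [186 187 185 187 187 186]
[array([359.38911978, 187.19952079]), array([359.07855408, 191.49434788])]
```

View pics/c7.png

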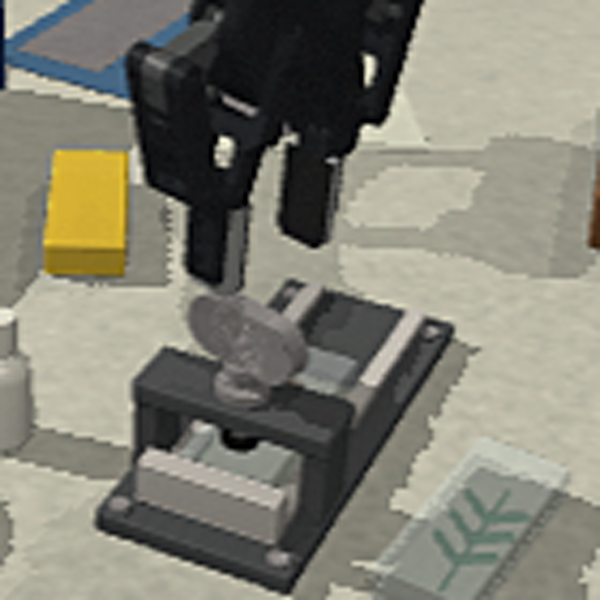

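The jaws straddle the wing: near finger tip at about (215,285), far tip at (312,245), tips about 109 mm high. I'll lower about 41 mm and close.

```bash
python3 -m inch '[[[-0.001,0.0015,-0.02,0,0.045],[0,0,-0.02,0,0.045],[0,0,0,0,0.045]]]'
python3 -c "from h import *;st();tip('s9',zmin=.095)"
python3 -m inch '[[[0,0,0,0,0],[0,0,0,0,0],[0,0,0,0,0],[0,0,0,0,0]]]' 60
python3 -c "from h import *;st()"
```

```text
time_s: 10.98
ee_pos: [0.5663, -0.0236, 0.0429]
eef_rot: [0.654, 3.037, 0.017]
force: [-0.7, 0.8, -0.3]
finger_gap: 0.528
t 10.97 p [ 0.5663 -0.0236  0.0429] yaw 65.73 loc -0.0006 -0.0034 F [-0.7  0.8 -0.3] T [-0.03  0.01 -0.04] gap 0.528 q6 -1.24
lowest gripper pts [[0.56, -0.048, 0.095], [0.557, -0.045, 0.096], [0.585, 0.005, 0.096], [0.546, -0.039, 0.096], [0.571, 0.006, 0.096], [0.544, -0.039, 0.096]] px [365 366 341 372 349 373] [192 193 205 196 207 196]
time_s: 11.52
ee_pos: [0.5702, -0.0218, 0.0467]
eef_rot: [0.654, 3.03, 0.024]
force: [1.8, 0.1, -3.7]
finger_gap: 0.101
t 11.53 p [ 0.5702 -0.0218  0.0467] yaw 65.67 loc 0.0016 -0.0071 F [ 1.8  0.1 -3.7] T [-0.36 -0.03 -0.05] gap 0.101 q6 -1.24
```

It's gripping (gap ≈ 9 mm), but idle rows creep about 1 mm in +x and +z, leaving the grip 7 mm off-centre along the wing. I'll reopen slightly, recentre with the creep compensated, and grip again.

```bash
python3 -m inch '[[[-0.001,0,-0.001,0,0.025],[-0.005,0,-0.005,0,0.025],[-0.004,-0.001,-0.003,0,0.025]]]'
python3 -c "from h import *;st()"
python3 -m inch '[[[-0.001,0,-0.001,0,0],[-0.001,0,-0.001,0,0],[-0.001,0,-0.001,0,0]]]' 80
python3 -c "from h import *;st()"
```

```text
time_s: 11.9
ee_pos: [0.5607, -0.0233, 0.0387]
eef_rot: [0.654, 3.028, 0.024]
force: [-0.4, -0.2, 0.7]
finger_gap: 0.293
t 11.9 p [ 0.5607 -0.0233  0.0387] yaw 65.67 loc -0.0011 0.0021 F [-0.4 -0.2  0.7] T [-0.01  0.05 -0.03] gap 0.293 q6 -1.25
time_s: 12.28
ee_pos: [0.5629, -0.0177, 0.039]
eef_rot: [0.655, 3.018, 0.041]
force: [1.1, 0.4, 4.4]
finger_gap: 0.095
t 12.28 p [ 0.5629 -0.0177  0.039 ] yaw 65.55 loc 0.0048 0.0007 F [1.1 0.4 4.4] T [-0.6   0.29 -0.05] gap 0.095 q6 -1.25
```

Closing pulled the tool about 6 mm along the jaw normal to centre on the wing, with low forces, so the grip is centred now. Starting clockwise in a small batch, watching forces.

```bash
python3 -m inch '[[[-0.001,0,-0.001,-8,0],[-0.001,0,-0.001,-10,0],[-0.001,0,-0.001,-10,0]]]'
python3 -c "from h import *;st()"
```

```text
time_s: 12.65
ee_pos: [0.5648, -0.0171, 0.0391]
eef_rot: [1.382, 2.746, 0.026]
force: [4.7, 2.3, 2.1]
finger_gap: 0.101
t 12.65 p [ 0.5648 -0.0171  0.0391] yaw 36.64 loc 0.0056 -0.0012 F [4.7 2.3 2.1] T [-0.06  0.23  0.11] gap 0.101 q6 -0.7
```

```bash
python3 -m inch '[[[-0.001,0,-0.001,-10,0],[-0.001,0,-0.001,-10,0],[-0.001,0,-0.001,-10,0],[-0.001,0,-0.001,-10,0]]]'
python3 -c "from h import *;st()"
python3 -m inch '[[[-0.001,0,-0.001,-10,0],[-0.001,0,-0.001,-10,0],[-0.001,0,-0.001,-10,0],[-0.001,0,-0.001,-10,0]]]'
python3 -c "from h import *;st()"
```

```text
time_s: 13.15
ee_pos: [0.5675, -0.018, 0.0391]
eef_rot: [2.255, 2.071, -0.002]
force: [4.5, -0.6, 3.0]
finger_gap: 0.102
t 13.15 p [ 0.5675 -0.018   0.0391] yaw -4.78 loc 0.005 -0.0039 F [ 4.5 -0.6  3. ] T [0.21 0.54 0.09] gap 0.102 q6 0.09
time_s: 13.65
ee_pos: [0.5687, -0.0204, 0.0391]
eef_rot: [2.842, 1.136, -0.034]
force: [1.8, -3.1, 5.2]
finger_gap: 0.1
t 13.65 p [ 0.5687 -0.0204  0.0391] yaw -46.33 loc 0.0028 -0.0054 F [ 1.8 -3.1  5.2] T [0.76 0.53 0.09] gap 0.1 q6 0.85
```

```bash
python3 -m inch '[[[-0.001,0.001,-0.001,-10,0],[-0.001,0.001,-0.001,-10,0],[-0.001,0.001,-0.001,-10,0],[-0.001,0,-0.001,-5,0]]]'
python3 -c "from h import *;st()"
python3 -m inch '[[[-0.001,0,-0.001,-4,0],[-0.001,0,-0.001,-3,0]]]'
python3 -c "from h import *;st()"
python3 -m inch '[[[-0.001,0,-0.001,-3,0]]]'
python3 -c "from h import *;st()"
```

```text
time_s: 14.15
ee_pos: [0.5681, -0.023, 0.0392]
eef_rot: [3.061, 0.189, -0.064]
force: [0.0, 1.0, 6.0]
finger_gap: 0.099
t 14.15 p [ 0.5681 -0.023   0.0392] yaw -82.85 loc 0.0002 -0.0051 F [0. 1. 6.] T [1.65 0.14 0.06] gap 0.099 q6 1.47
time_s: 14.4
ee_pos: [0.5679, -0.0232, 0.0391]
eef_rot: [3.072, -0.012, -0.065]
force: [0.1, -1.1, 5.3]
finger_gap: 0.102
t 14.4 p [ 0.5679 -0.0232  0.0391] yaw -90.36 loc -0.0001 -0.005 F [ 0.1 -1.1  5.3] T [1.32 0.01 0.06] gap 0.102 q6 1.59
time_s: 14.52
ee_pos: [0.5678, -0.0232, 0.0391]
eef_rot: [3.074, -0.096, -0.065]
force: [-0.2, 0.4, 6.0]
finger_gap: 0.095
t 14.53 p [ 0.5678 -0.0232  0.0391] yaw -93.51 loc -0.0001 -0.0048 F [-0.2  0.4  6. ] T [ 1.45 -0.03  0.96] gap 0.095 q6 1.64
```

Tz jumped from 0.06 to 0.96 N m at yaw ≈ -93°, close to the predicted -91°. One small step to confirm the seat.

```bash
python3 -m inch '[[[-0.001,0,-0.001,-2,0]]]'
python3 -c "from h import *;st()"
python3 -m inch '[[[-0.001,0,-0.001,-2,0]]]'
python3 -c "from h import *;st()"
```

```text
time_s: 14.65
ee_pos: [0.5678, -0.0231, 0.0391]
eef_rot: [3.073, -0.149, -0.063]
force: [-0.3, 0.7, 5.7]
finger_gap: 0.098
t 14.65 p [ 0.5678 -0.0231  0.0391] yaw -95.49 loc -0.0 -0.0048 F [-0.3  0.7  5.7] T [ 1.39 -0.01  1.53] gap 0.098 q6 1.67
time_s: 14.78
ee_pos: [0.5678, -0.0231, 0.0392]
eef_rot: [3.072, -0.199, -0.062]
force: [0.2, 0.8, 6.6]
finger_gap: 0.103
t 14.78 p [ 0.5678 -0.0231  0.0392] yaw -97.36 loc 0.0 -0.0048 F [0.2 0.8 6.6] T [ 1.39 -0.03  1.92] gap 0.103 q6 1.7
```

Torque rises about 0.27 N m per degree past yaw ≈ -90.3°, so it's seated, with elastic wind-up or slip beyond that. Now I'll back off slowly and watch where the torque returns to zero, to detect slip.

```bash
for i in 1; do python3 -m inch '[[[-0.001,0,-0.001,3,0]]]'; python3 -c "from h import *;st()"; done
python3 -m inch '[[[-0.001,0,-0.001,2,0]]]'; python3 -c "from h import *;st()"
python3 -m inch '[[[-0.001,0,-0.001,2,0]]]'; python3 -c "from h import *;st()"
python3 -m inch '[[[-0.001,0,-0.001,2,0]]]'; python3 -c "from h import *;st()"
```

```text
time_s: 14.9
ee_pos: [0.568, -0.0231, 0.0391]
eef_rot: [3.076, -0.114, -0.055]
force: [0.7, -0.9, 3.9]
finger_gap: 0.098
t 14.9 p [ 0.568  -0.0231  0.0391] yaw -94.18 loc 0.0 -0.0051 F [ 0.7 -0.9  3.9] T [ 1.2  -0.25  1.  ] gap 0.098 q6 1.65
time_s: 15.02
ee_pos: [0.5682, -0.0231, 0.0391]
eef_rot: [3.078, -0.058, -0.05]
force: [2.5, -1.6, 4.6]
finger_gap: 0.097
t 15.03 p [ 0.5682 -0.0231  0.0391] yaw -92.12 loc 0.0001 -0.0053 F [ 2.5 -1.6  4.6] T [ 1.31 -0.09  0.3 ] gap 0.097 q6 1.61
time_s: 15.15
ee_pos: [0.5685, -0.023, 0.0391]
eef_rot: [3.079, -0.006, -0.044]
force: [1.1, -0.1, 5.4]
finger_gap: 0.098
t 15.15 p [ 0.5685 -0.023   0.0391] yaw -90.17 loc 0.0002 -0.0055 F [ 1.1 -0.1  5.4] T [ 1.42 -0.03 -0.03] gap 0.098 q6 1.58
time_s: 15.28
ee_pos: [0.5687, -0.0228, 0.0391]
eef_rot: [3.08, 0.046, -0.038]
force: [2.3, -0.4, 5.7]
finger_gap: 0.098
t 15.28 p [ 0.5687 -0.0228  0.0391] yaw -88.25 loc 0.0004 -0.0057 F [ 2.3 -0.4  5.7] T [ 1.43  0.02 -0.04] gap 0.098 q6 1.54
```

Torque vanishes at about -91° on the way back, so slip is at most 1°. The quarter-turn target is jaw yaw ≈ -0.8°.

```bash
python3 -m inch '[[[-0.001,0,-0.001,10,0],[-0.001,0,-0.001,10,0],[-0.001,0,-0.001,10,0],[-0.001,0,-0.001,10,0]]]'
python3 -c "from h import *;st()"
python3 -m inch '[[[-0.001,0,-0.001,10,0],[-0.001,0,-0.001,10,0],[-0.001,0,-0.001,10,0]]]'
python3 -c "from h import *;st()"
```

```text
time_s: 15.78
ee_pos: [0.5697, -0.0192, 0.0391]
eef_rot: [2.877, 1.115, 0.013]
force: [2.9, 3.5, 6.2]
finger_gap: 0.102
t 15.78 p [ 0.5697 -0.0192  0.0391] yaw -47.61 loc 0.0041 -0.0062 F [2.9 3.5 6.2] T [1.18 0.84 0.  ] gap 0.102 q6 0.82
time_s: 16.15
ee_pos: [0.5685, -0.0167, 0.0391]
eef_rot: [2.485, 1.842, 0.044]
force: [1.6, 3.4, 7.9]
finger_gap: 0.101
t 16.15 p [ 0.5685 -0.0167  0.0391] yaw -16.91 loc 0.0064 -0.0047 F [1.6 3.4 7.9] T [0.44 1.2  0.03] gap 0.101 q6 0.25
```

```bash
python3 -m inch '[[[0,0,0,8,0],[0,0,0,6,0],[0,0,0,0,0]]]'
python3 -c "from h import *;st()"
```

```text
time_s: 16.52
ee_pos: [0.5673, -0.0158, 0.0391]
eef_rot: [2.242, 2.142, 0.052]
force: [2.5, 2.3, 2.2]
finger_gap: 0.103
t 16.52 p [ 0.5673 -0.0158  0.0391] yaw -2.61 loc 0.0072 -0.0035 F [2.5 2.3 2.2] T [-0.24  0.59  0.1 ] gap 0.103 q6 -0.02
```

```bash
python3 -m inch '[[[0,0,0,1.8,0],[0,0,0,0,0],[0,0,0,0,0]]]'
python3 -c "
from h import *
st();c=snap('side','s10');t=snap('top','t10');s=readout.get_state();print(np.abs(s['joint_velocities']).max())
cv2.imwrite('pics/c8.png',np.hstack([cv2.resize(k,(400,400),interpolation=cv2.INTER_CUBIC) for k in (c['img'][160:280,310:430],t['img'][180:320,270:410])]))"
```

```text
time_s: 16.9
ee_pos: [0.5672, -0.0157, 0.0391]
eef_rot: [2.21, 2.176, 0.053]
force: [2.6, 2.6, 3.1]
finger_gap: 0.102
t 16.9 p [ 0.5672 -0.0157  0.0391] yaw -0.88 loc 0.0073 -0.0033 F [2.6 2.6 3.1] T [-0.17  0.73  0.08] gap 0.102 q6 -0.05
0.000989882057633016
```

View pics/c8.png

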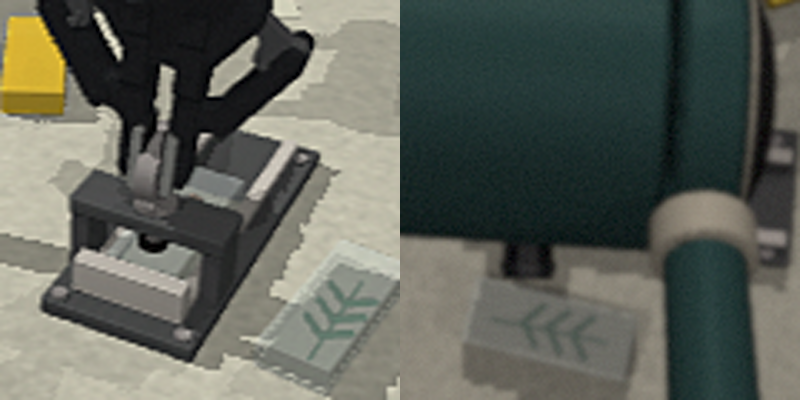

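The side view shows the wing gripped between the pads at crop (150,170), lying nearly along the channel. The slab is at the stop and the neighbours are undisturbed. I'll compare the slab region with the earlier picture before handing in.

```bash
python3 -c "
from h import *
a,b=[dict(np.load(f'pics/{k}.npz'))['img'].astype(int).mean(2) for k in('s7','s10')]
print(a[202:224,380].round().astype(int).tolist());print(b[202:224,380].round().astype(int).tolist())
print(a[228:250:2,347].round().astype(int).tolist());print(b[228:250:2,347].round().astype(int).tolist())
s=readout.get_state();print(s['time_s'],s['finger_gap'],s['force']);job.job_done()"
```

```text
[75, 73, 73, 74, 74, 74, 74, 72, 72, 70, 68, 122, 127, 126, 125, 110, 84, 75, 87, 115, 96, 58]
[77, 76, 79, 78, 79, 77, 77, 78, 76, 75, 69, 129, 134, 130, 125, 118, 93, 78, 94, 103, 105, 58]
[87, 175, 131, 110, 131, 157, 170, 175, 117, 118, 115]
[89, 193, 137, 115, 136, 165, 177, 183, 125, 123, 122]
17.0 0.10058259645987126 [2.77113189 2.03010835 2.05821795]
the job is handed in; nothing more can be done
```

The clamp is set and I've handed the job in at 17.0 s of the 61 s allowed. The slab is home against the stop, and the thumbscrew was seated and then backed off a quarter turn. The gripper is still holding the wing.

- **Slab:** I pushed it home twice. Contact came at the same spot both times, with 13–14 N. Its edges sat at the same pixels in the last side picture as after the first push.
- **Thumbscrew:** In one grasp I turned it about 156° clockwise. It seated at jaw yaw about -90.5°, close to the -90.7° predicted from the pictures, and torque rose to 1.9 N m. On the way back the torque vanished at about -91°, so any slip was about 1°. It ended at -0.9°, a 90° back-off to within about 1°, with the arm still and about 4 N on the tool.
- **Neighbours:** the yellow slab and the fern slab looked untouched in the last side picture. The white bottle was not in that crop. I never worked near it, but I did not check it at the end.

**Checks that disagreed:**
- The readout's tool height was about 37 mm lower than the camera showed. A test pass over the slab, with no contact, confirmed the camera was right, so I used camera heights.
- Idle moves crept about 1 mm each, so I had to grip the wing a second time to centre it.
- At the end the tool was tilted about 2–3°, and the readout put it about 7–8 mm from the screw axis I had measured. Gripping forces were low, so I left both.
- The side view reads about 6 mm off at the far end of the clamp. The slab's measured position agrees with home only after allowing for that, so I relied on the push contact.

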